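# Find the loose-capped jars and slide them to the mat

## Task

Some of the four square amber jars on the watchmaker's bench were left with their caps loose, which only a twist of the cap can show. Screw each loose cap down clockwise until it stops, and only then slide that jar, kept upright on the bench and pushed by its glass, not by its cap, fully onto the black rubber mat to be topped up. Leave the jars with tight caps standing where they are, and do not disturb the dust cover, the screwdriver stand or the caliper.

Things in the scene. Friction and masses are not known exactly. Their poses are not given: they have to be found in the camera images.
- jar_a: loose square amber-glass jar with a black screw cap, 0.24 to 0.4 kg; glass 54 x 54 mm, 47 mm high, plain label on one side; 78 mm high with cap; origin at the centre of its underside, z up, x and y square to its sides. Friction on bench and mat about 0.5 to 0.7: it slides when pushed low and may tip when pushed above 35 mm. All four jars look alike; a loose cap looks like a tight one
- cap_a: the cap of jar_a: round, 44 mm across, 25 mm high, from 53 to 78 mm above the bench (the glass shoulder below is at 52 mm); origin at its centre, 65.5 mm above the bench, on the jar's axis; it cannot come off
- turn_a (a joint): angle of cap_a relative to jar_a, rad, growing clockwise seen from above (closing). Zero is arbitrary and differs from jar to jar, so one reading does not tell a loose cap. A tight cap does not turn on its jar: the jar turns on the bench with it (0.03 to 0.08 N m). A loose cap turns easily (0.01 N m) while the jar stands still, and comes to its stop after 0.45 to 1.0 rad clockwise
- jar_b: loose square amber-glass jar with a black screw cap, 0.24 to 0.4 kg; glass 54 x 54 mm, 47 mm high, plain label on one side; 78 mm high with cap; origin at the centre of its underside, z up, x and y square to its sides. Friction on bench and mat about 0.5 to 0.7: it slides when pushed low and may tip when pushed above 35 mm. All four jars look alike; a loose cap looks like a tight one
- cap_b: the cap of jar_b: round, 44 mm across, 25 mm high, from 53 to 78 mm above the bench (the glass shoulder below is at 52 mm); origin at its centre, 65.5 mm above the bench, on the jar's axis; it cannot come off
- turn_b (a joint): angle of cap_b relative to jar_b, rad, growing clockwise seen from above (closing). Zero is arbitrary and differs from jar to jar, so one reading does not tell a loose cap. A tight cap does not turn on its jar: the jar turns on the bench with it (0.03 to 0.08 N m). A loose cap turns easily (0.01 N m) while the jar stands still, and comes to its stop after 0.45 to 1.0 rad clockwise
- jar_c: loose square amber-glass jar with a black screw cap, 0.24 to 0.4 kg; glass 54 x 54 mm, 47 mm high, plain label on one side; 78 mm high with cap; origin at the centre of its underside, z up, x and y square to its sides. Friction on bench and mat about 0.5 to 0.7: it slides when pushed low and may tip when pushed above 35 mm. All four jars look alike; a loose cap looks like a tight one
- cap_c: the cap of jar_c: round, 44 mm across, 25 mm high, from 53 to 78 mm above the bench (the glass shoulder below is at 52 mm); origin at its centre, 65.5 mm above the bench, on the jar's axis; it cannot come off
- turn_c (a joint): angle of cap_c relative to jar_c, rad, growing clockwise seen from above (closing). Zero is arbitrary and differs from jar to jar, so one reading does not tell a loose cap. A tight cap does not turn on its jar: the jar turns on the bench with it (0.03 to 0.08 N m). A loose cap turns easily (0.01 N m) while the jar stands still, and comes to its stop after 0.45 to 1.0 rad clockwise
- jar_d: loose square amber-glass jar with a black screw cap, 0.24 to 0.4 kg; glass 54 x 54 mm, 47 mm high, plain label on one side; 78 mm high with cap; origin at the centre of its underside, z up, x and y square to its sides. Friction on bench and mat about 0.5 to 0.7: it slides when pushed low and may tip when pushed above 35 mm. All four jars look alike; a loose cap looks like a tight one
- cap_d: the cap of jar_d: round, 44 mm across, 25 mm high, from 53 to 78 mm above the bench (the glass shoulder below is at 52 mm); origin at its centre, 65.5 mm above the bench, on the jar's axis; it cannot come off
- turn_d (a joint): angle of cap_d relative to jar_d, rad, growing clockwise seen from above (closing). Zero is arbitrary and differs from jar to jar, so one reading does not tell a loose cap. A tight cap does not turn on its jar: the jar turns on the bench with it (0.03 to 0.08 N m). A loose cap turns easily (0.01 N m) while the jar stands still, and comes to its stop after 0.45 to 1.0 rad clockwise
- mat: thin flat black rubber mat, 170 (its x) x 250 (its y) mm, lying fixed on the bench; 1 mm thick with no edge to climb, so that jars slide onto it freely; origin at its centre
- dust_cover: bystander, loose: round dust cover, clear bell with a knob on a blue base, 104 mm across and 74 mm high; origin at the centre of its underside
- driver_stand: bystander, loose: round metal carousel with upright screwdrivers, 76 mm across and 136 mm high; origin at the centre of its underside
- caliper: bystander, loose: digital caliper lying flat, 210 mm long (its x) from -105 to 105 mm, up to 80 mm wide at the jaws (its y -46 to 26 mm, near x = -100) and 15 mm high; origin under the middle of its scale

How it is judged:
At the end, for the whole second after the job is handed in: Both loose-capped jars stand upright and still on the mat, base centre within 58 mm (short way) and 98 mm (long way) of the mat's centre, caps within 0.12 rad of the stop; both tight-capped jars stand upright and still within 30 mm of where they were (x of jar_b in the frame of mat between -0.058 and 0.058 m and y of jar_b in the frame of mat between -0.098 and 0.098 m and value of joint turn_b above 0.43 rad and x of jar_c in the frame of mat between -0.058 and 0.058 m and y of jar_c in the frame of mat between -0.098 and 0.098 m and value of joint turn_c above -0.02 rad and angle between each of jar_a, jar_b, jar_c, jar_d's own z axis and vertical below 0.1 rad and linear speed of each of jar_a, jar_b, jar_c, jar_d below 0.01 m/s and distance of each of jar_a, jar_d from where it was at the start of the episode below 0.03 m); the robot touches nothing.
It fails at once if a jar is lifted off the bench by more than 15 mm or tipped by more than 0.3 rad (height (world z) of any of jar_a, jar_b, jar_c, jar_d above 0.015 m or angle between any of jar_a, jar_b, jar_c, jar_d's own z axis and vertical above 0.3 rad).
It fails at once if a loose-capped jar is moved more than 50 mm before its cap is closed ((distance of jar_b from where it was at the start of the episode above 0.05 m and value of joint turn_b below 0.35 rad) or (distance of jar_c from where it was at the start of the episode above 0.05 m and value of joint turn_c below -0.1 rad)).
It fails at once if a jar more than 50 mm from where it was is gripped or pushed by its cap (over 2 N) ((distance of jar_a from where it was at the start of the episode above 0.05 m and contact force between the fingers and cap_a above 2 N) or (distance of jar_b from where it was at the start of the episode above 0.05 m and contact force between the fingers and cap_b above 2 N) or (distance of jar_c from where it was at the start of the episode above 0.05 m and contact force between the fingers and cap_c above 2 N) or (distance of jar_d from where it was at the start of the episode above 0.05 m and contact force between the fingers and cap_d above 2 N)).
It fails at once if the dust cover, the screwdriver stand or the caliper is moved more than 15 mm or tipped (distance of any of dust_cover, driver_stand, caliper from where it was at the start of the episode above 0.015 m or angle between any of dust_cover, driver_stand, caliper's own z axis and vertical above 0.2 rad).
It also fails if it takes over 72 s, if anything falls off the work surface, if the arm or the gripper's body presses on something with over 40 N, if the wrist force passes 120 N, or if a joint passes its speed limit or range.

## Robot

A 6-joint arm with a two-finger parallel gripper is mounted at the origin on the work surface. World frame = base frame: x ahead of the robot, y to its left, z up, the work surface at z = 0. Lengths are in m, angles in rad, forces in N, time in s.
With the tool pointing down it reaches from about 0.375 to 0.975 m from the base axis. Payload 3.8 kg.
Tool frame: the origin (TCP) lies midway between the tips of the shut fingers; the grasp point (between the pads) lies 19 mm behind it (robot.tcp_to_grasp is the distance from the TCP to the grasp point, in m); z points along the fingers, x is the direction in which the jaws open and shut, and the axes are right-handed (so a half turn about z gives the same grasp; the last joint's range is limited). The gripper opens to 88 mm and grips with 3 to 60 N. Pads are 18 mm wide; open, the fingers measure 123 mm over their backs; the gripper's body (75 mm by 187 mm) begins 45 mm behind the grasp point.
Start: joints at [-1.342, 0.264, 1.604, -0, 1.274, -0.037], TCP at [0.177, -0.651, 0.239] pointing down, gripper open.
Joint ranges: [-2.63, 2.63], [-0.94, 2.18], [0.31, 2.57], [-1.31, 4.45], [0, 2.66], [-2.55, 2.55]. Speed limits (rad/s): [2.57, 2.57, 3.14, 3.14, 3.14, 3.14].

## Interface

Orientations are given as a unit quaternion [w, x, y, z].
In Python, from bench import robot gives the robot as it stands.
- The arm moves only by the shell command python3 -m creep 'ROWS'. ROWS is JSON, a list of rows, each an object with "linear": the shift along the tool's x, y, z in cm, a list of three; "angular": the turn, a rotation vector about the tool's x, y, z in degrees, a list of three; "grip": the closure, from 0 (fully open) to 1 (shut). A call has 1 to 20 rows; each row shifts and turns the commanded pose from where the row before left it, along the tool's axes as they then stand; what a row does not reach is not made up. A row lasts 1/10 s, in which the tool goes at most 50 mm and 8.59 degrees, less where a joint would pass 70% of its speed; a pose out of reach is approached as far as the arm can. A call is refused whole if a number of a shift passes 5 or a number of a turn 8.59, either way. A call with a gripper value outside its range is refused whole. The fingers move at their own pace and stop on an object; the grip force is fixed at half the most. Time passes only in rows, so rows that do not move let the fingers close. It gives the time, the measured TCP pose, the force and the opening at its end, in the units of the state.
- robot.sense(): the state, without advancing time (a new reading comes with each control period).
- robot.read_camera(name): name is "scene" or "top" or "wrist"; returns the picture (400x640x3 uint8, red, green, blue); there is no depth.
- robot.get_calibration(name): a dict with "K" (3x3 intrinsics, pixels), "k1" (the pictures are not rectified: a ray, as slopes to the right and down, at radius r is drawn at 1 + k1 r^2 times it, then the intrinsics apply), "origin" and "orientation" of the camera in the world. Camera axes: x right, y up, looking along -z (the intrinsics and any distortion apply to the point x, -y, -z); pixel columns grow to the right and rows downward; lengths in m; the calibration is good to about 2 mm. A picture is of the moment at which its call begins: read the wrist's pose just before it. get_calibration takes no time and is no camera call; for the wrist camera it gives the pose at the moment of the call.
- robot.close_job(): hands the job in, once; it reports no verdict.
The state is a dict: "time_s": time; "q": joint angles; "dq": joint speeds; "joint_efforts": joint torques, N m; "ee_pos": TCP position; "tool_rot": TCP orientation; "contact_force": force on the tool from outside, world axes, zero at the start; "torque": the same for the moment, N m; "finger_gap": finger opening in m.
Only numpy, scipy, OpenCV 4.12 (cv2) and the standard library are available. Lean on these libraries where they do the work, as an engineer would, in place of code of your own. Each camera call takes 0.05 s, during which the arm holds its last target.

## Working session

There is one attempt and no reset: what is moved stays moved. The work goes in short steps, Python scripts to look and compute and a shell command to move; the robot and the scene stay as the last step left them, time stands still between calls to the robot, and variables do not carry over. Pictures are saved under pics/ and viewed, and the job is handed in when it is done.

```bash
mkdir -p pics; ls; python3 - <<'E'
from bench import robot
import cv2
for n in ("scene","top"):
    im=robot.read_camera(n); cv2.imwrite(f"pics/{n}0.png",im[:,:,::-1])
    print(n,robot.get_calibration(n))
print(robot.sense())
E
```

```text
pics
scene {'K': array([[431.48096321,   0.        , 314.75369395],
       [  0.        , 431.48096321, 190.66870052],
       [  0.        ,   0.        ,   1.        ]]), 'k1': 0.0038283431563566938, 'origin': array([ 1.37276384, -0.34087259,  0.73835583]), 'orientation': array([0.73877905, 0.37857205, 0.24077759, 0.50290642])}
top {'K': array([[454.80071453,   0.        , 319.61396408],
       [  0.        , 454.80071453, 202.08905331],
       [  0.        ,   0.        ,   1.        ]]), 'k1': -0.061463866408852215, 'origin': array([0.46745261, 0.00815032, 1.13477016]), 'orientation': array([-0.70157228, -0.02302841,  0.03853551,  0.71118284])}
{'time_s': 0.1, 'q': array([-1.34191969e+00,  2.64717485e-01,  1.60522282e+00,  2.13726283e-05,
        1.27368803e+00, -3.69364875e-02]), 'dq': array([-0.00063811, -0.00112538, -0.00414539,  0.00060811,  0.00062335,
       -0.00061158]), 'joint_efforts': array([ 4.61657273e-04, -5.03615642e+01, -3.58071113e+01,  7.31572160e-02,
        2.33191025e-02, -4.76556420e-05]), 'ee_pos': array([ 0.17715592, -0.65068201,  0.23749366]), 'tool_rot': array([-6.55325861e-04,  7.94571127e-01, -6.07170229e-01, -7.78877749e-04]), 'contact_force': array([ 0.17140883, -0.54125603,  0.46947605]), 'torque': array([0.03370547, 0.02150259, 0.02087735]), 'finger_gap': 0.08803875194477521}
```

View pics/top0.png

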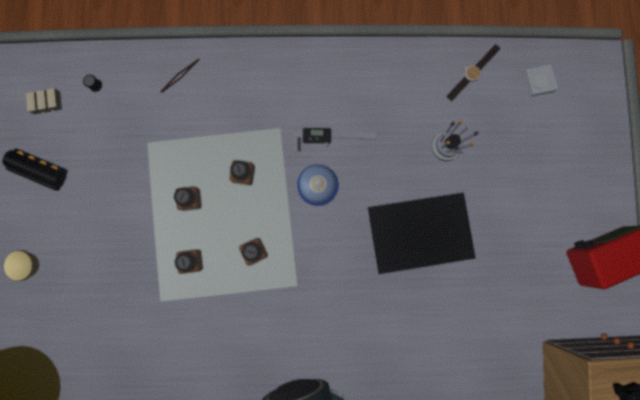

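View pics/scene0.png

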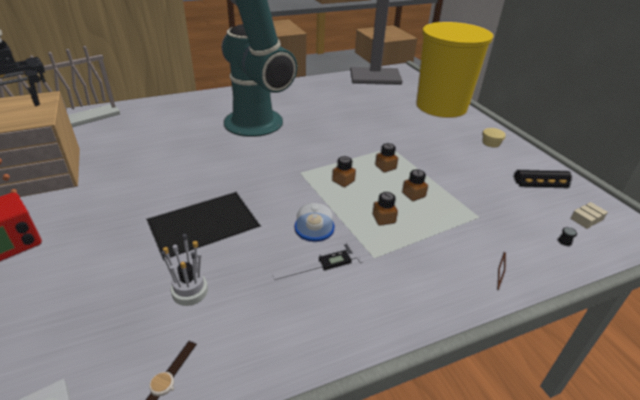

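```bash
cat > h.py <<'E'
import numpy as np, cv2
from scipy.spatial.transform import Rotation as R
def rot(q): return R.from_quat([q[1],q[2],q[3],q[0]])
def ray(cal,uv):
    p=cv2.undistortPoints(np.array(uv,float).reshape(-1,1,2),cal['K'],np.array([cal['k1'],0,0,0.]))[:,0]
    d=np.c_[p[:,0],-p[:,1],-np.ones(len(p))]
    return rot(cal['orientation']).apply(d)
def plane(cal,uv,z):
    d=ray(cal,uv); o=np.array(cal['origin'])
    return o+d*((z-o[2])/d[:,2])[:,None]
def proj(cal,P):
    c=rot(cal['orientation']).inv().apply(np.atleast_2d(P)-cal['origin'])
    s=np.c_[c[:,0],-c[:,1]]/(-c[:,2:]); r2=(s**2).sum(1)[:,None]
    s=s*(1+cal['k1']*r2); K=cal['K']
    return s*[K[0,0],K[1,1]]+K[:2,2]
E
python3 - <<'E'
from h import *
from bench import robot
cal=robot.get_calibration('top')
im=cv2.imread('pics/top0.png')
hsv=cv2.cvtColor(im,cv2.COLOR_BGR2HSV)
big=cv2.resize(im[120:310,140:480],None,fx=2.3,fy=2.3,interpolation=cv2.INTER_CUBIC); cv2.imwrite('pics/crop0.png',big)
# jar = non-pale blobs on the sheet
cal=robot.get_calibration('top')
sub=np.zeros(im.shape[:2],np.uint8); sub[145:285,165:275]=255
m=((im.max(2)<110)&(sub>0)).astype(np.uint8)
am=((hsv[...,1]>90)&(hsv[...,0]<25)&(sub>0)).astype(np.uint8)
cs,_=cv2.findContours(m|am,cv2.RETR_EXTERNAL,cv2.CHAIN_APPROX_NONE)
for c in cs:
    if cv2.contourArea(c)<100: continue
    r=cv2.minAreaRect(c); b=cv2.boxPoints(r)
    mm=np.zeros_like(m); cv2.drawContours(mm,[c],-1,1,-1)
    cap=((im.max(2)<75)&(hsv[...,1]<110)&(mm>0)).astype(np.uint8)
    cc=max(cv2.findContours(cap,cv2.RETR_EXTERNAL,cv2.CHAIN_APPROX_NONE)[0],key=cv2.contourArea)
    cr=cv2.minEnclosingCircle(cc)
    print('jar px',np.round(r[0],1),np.round(r[1],1),round(r[2]),'xy@.04',plane(cal,[r[0]],.04)[0][:2].round(4),'cap px',np.round(cr[0],1),round(cr[1],1),'xy@.078',plane(cal,[cr[0]],.072)[0][:2].round(4))
    B=plane(cal,b,.045)[:,:2]; print('  sides',np.linalg.norm(np.diff(B,axis=0),axis=1).round(3),'ang',np.degrees(np.arctan2(*(B[1]-B[0])[::-1])).round(1)%90)
# mat
m=((im.max(2)<60)).astype(np.uint8); m[:, :360]=0; m[:180]=0;m[290:]=0;m[:,490:]=0
c=max(cv2.findContours(m,cv2.RETR_EXTERNAL,cv2.CHAIN_APPROX_NONE)[0],key=cv2.contourArea)
r=cv2.minAreaRect(c); B=plane(cal,cv2.boxPoints(r),.001)[:,:2]
print('mat',B.round(3).tolist(),B.mean(0),np.linalg.norm(np.diff(B,axis=0),axis=1))
m=((hsv[...,0]>100)&(hsv[...,0]<125)&(hsv[...,1]>110)).astype(np.uint8); m[:150]=0;m[220:]=0
c=max(cv2.findContours(m,cv2.RETR_EXTERNAL,cv2.CHAIN_APPROX_NONE)[0],key=cv2.contourArea)
cr=cv2.minEnclosingCircle(c);print('cover',cr,plane(cal,[cr[0]],.01))
print('cal',plane(cal,[[299,144],[318,134],[376,136],[330,145]],.01)[:,:2],'stand',plane(cal,[[446,147]],.0))
E
```

```text
jar px [188.2 261.1] [22.6 28. ] 82 xy@.04 [0.4253 0.2997] cap px [189.  260.7] 14.0 xy@.078 [0.4274 0.2892]
  sides [0.067 0.054 0.067] ang 7.400000000000006
jar px [253.1 251.2] [22.8 24.1] 63 xy@.04 [0.447  0.1442] cap px [254.2 250.6] 12.6 xy@.078 [0.4489 0.1378]
  sides [0.057 0.054 0.057] ang 25.900000000000006
jar px [187.  198.1] [23.6 27.5] 84 xy@.04 [0.5766 0.3039] cap px [188. 198.] 14.4 xy@.078 [0.5736 0.2928]
  sides [0.066 0.057 0.066] ang 5.599999999999994
jar px [241.7 172.1] [24.9 23.6] 9 xy@.04 [0.6384 0.1715] cap px [242.5 172. ] 13.9 xy@.078 [0.6336 0.1648]
  sides [0.058 0.061 0.058] ang 81.6
mat [[0.551, -0.138], [0.589, -0.384], [0.421, -0.405], [0.386, -0.161]] [ 0.48698802 -0.27196454] [0.24904839 0.16898215 0.24646951]
cover ((317.3730163574219, 185.05026245117188), 20.02056121826172) [[ 0.60818276 -0.01229452  0.01      ]]
cal [[ 0.71259999  0.03239387]
 [ 0.73773876 -0.01569488]
 [ 0.73137038 -0.16224124]
 [ 0.70925771 -0.04547254]] stand [[ 0.70394861 -0.34342079  0.        ]]
```

View pics/crop0.png

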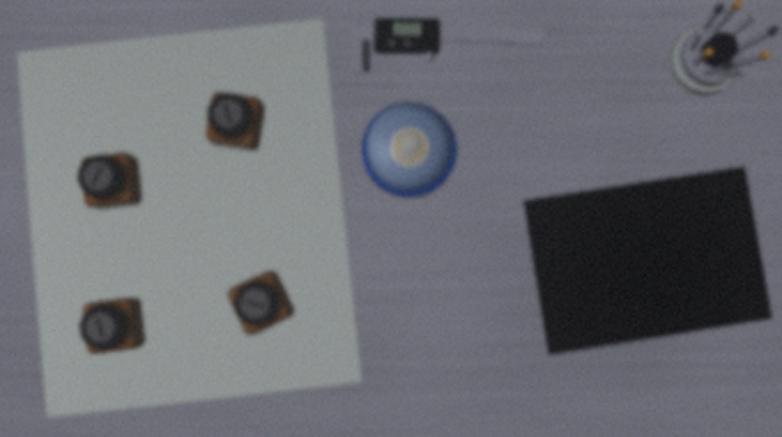

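```bash
python3 - <<'E'
from h import *
from bench import robot
cal=robot.get_calibration('top')
im=cv2.imread('pics/top0.png')
print('caps',plane(cal,[[239.1,169.6],[183.5,196.1],[184.3,261.3],[251.7,251.3]],.078)[:,:2].round(4))
cv2.imwrite('pics/jars0.png',cv2.resize(im[140:290,160:290],None,fx=4,fy=4,interpolation=cv2.INTER_CUBIC))
s=cv2.imread('pics/scene0.png'); cv2.imwrite('pics/jars0s.png',cv2.resize(s[135:235,320:440],None,fx=6,fy=6,interpolation=cv2.INTER_CUBIC))
w=robot.read_camera('wrist'); cv2.imwrite('pics/w0.png',w[:,:,::-1])
cw=robot.get_calibration('wrist'); st=robot.sense(); T=rot(st['tool_rot'])
print('wristcam in tool', T.inv().apply(cw['origin']-st['ee_pos']), (T.inv()*rot(cw['orientation'])).as_matrix().round(3), cw['K'],cw['k1'], T.as_matrix().round(3))
E
```

```text
caps [[0.6384 0.1719]
 [0.5776 0.3018]
 [0.4264 0.2985]
 [0.4475 0.1427]]
wristcam in tool [ 0.00130586 -0.07115883 -0.14603382] [[ 1.    -0.    -0.001]
 [-0.001 -0.961 -0.277]
 [-0.001  0.277 -0.961]] [[281.81755414   0.         318.48981053]
 [  0.         281.81755414 205.08949331]
 [  0.           0.           1.        ]] -0.03356681638646446 [[ 0.263 -0.965 -0.   ]
 [-0.965 -0.263  0.002]
 [-0.002 -0.    -1.   ]]
```

View pics/jars0.png

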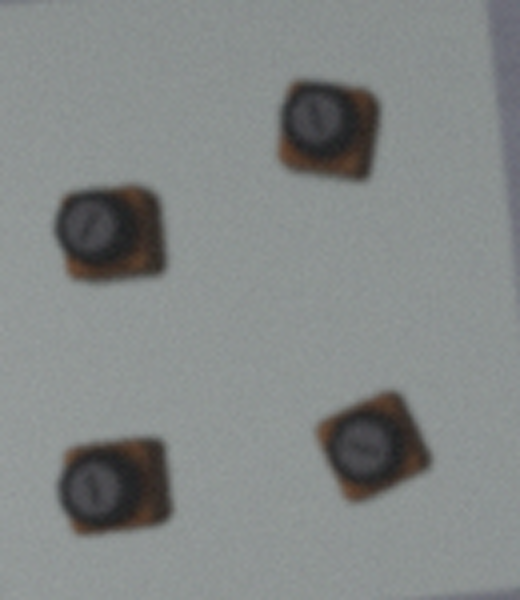

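View pics/jars0s.png

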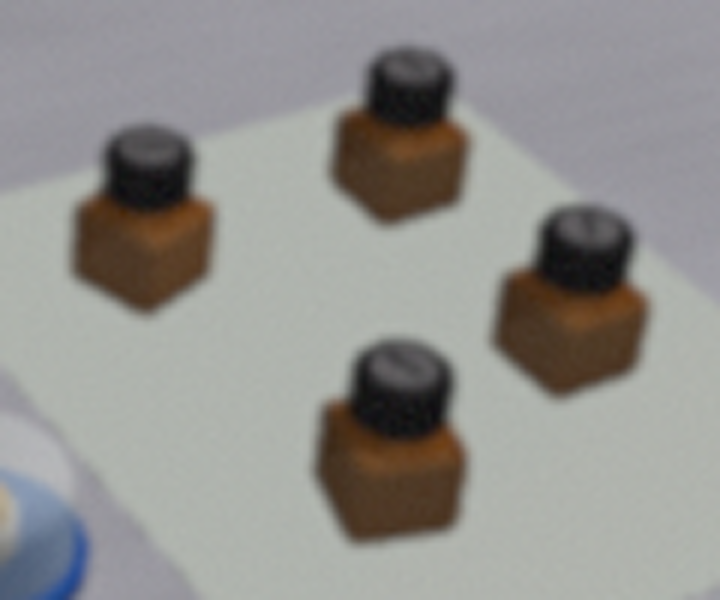

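View pics/w0.png

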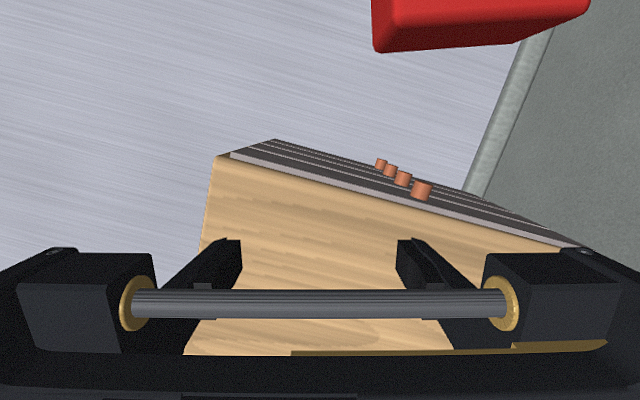

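```bash
python3 -m creep '[{"linear":[0,0,0],"angular":[0,0,-8.3],"grip":0},{"linear":[0,0,0],"angular":[0,0,-8.3],"grip":0},{"linear":[0,0,0],"angular":[0,0,-8.3],"grip":0},{"linear":[0,0,0],"angular":[0,0,-8.3],"grip":0},{"linear":[0,0,0],"angular":[0,0,-8.3],"grip":0},{"linear":[0,0,0],"angular":[0,0,-8.3],"grip":0},{"linear":[0,0,0],"angular":[0,0,-8.3],"grip":0},{"linear":[0,0,0],"angular":[0,0,-8.3],"grip":0},{"linear":[0,0,0],"angular":[0,0,-8.3],"grip":0}]'
```

```text
time_s: 1.05
ee_pos: [0.1772, -0.651, 0.2381]
tool_rot: [-0.0, 1.0, 0.002, -0.0]
contact_force: [0.7, -1.1, 0.7]
finger_gap: 0.088
```

```bash
python3 -m creep '[{"linear":[2.7,-4.2,0],"angular":[0,0,0],"grip":0},{"linear":[2.7,-4.2,0],"angular":[0,0,0],"grip":0},{"linear":[2.7,-4.2,0],"angular":[0,0,0],"grip":0},{"linear":[2.7,-4.2,0],"angular":[0,0,0],"grip":0},{"linear":[2.7,-4.2,0],"angular":[0,0,0],"grip":0},{"linear":[2.7,-4.2,0],"angular":[0,0,0],"grip":0},{"linear":[2.7,-4.2,0],"angular":[0,0,0],"grip":0},{"linear":[2.7,-4.2,0],"angular":[0,0,0],"grip":0},{"linear":[0.7,-4.9,0],"angular":[0,0,0],"grip":0},{"linear":[0.7,-4.9,0],"angular":[0,0,0],"grip":0},{"linear":[0.7,-4.9,0],"angular":[0,0,0],"grip":0},{"linear":[0.7,-4.9,0],"angular":[0,0,0],"grip":0},{"linear":[0.7,-4.9,0],"angular":[0,0,0],"grip":0},{"linear":[0.7,-4.9,0],"angular":[0,0,0],"grip":0},{"linear":[0.7,-4.9,0],"angular":[0,0,0],"grip":0},{"linear":[0.7,-4.9,0],"angular":[0,0,0],"grip":0},{"linear":[0,0,0],"angular":[0,0,0],"grip":0}]'
python3 - <<'E'
from h import *
from bench import robot
s=robot.sense(); cw=robot.get_calibration('wrist')
w=robot.read_camera('wrist'); cv2.imwrite('pics/w1.png',w[:,:,::-1])
print(s['ee_pos'],s['q'])
print(proj(cw,[[0.4475,0.1427,.078],[.426,.2985,.078],[.4475,.1427,0]]))
E
```

```text
time_s: 2.75
ee_pos: [0.4501, 0.0817, 0.2387]
tool_rot: [-0.001, 1.0, 0.003, 0.0]
contact_force: [0.0, -0.4, 0.9]
finger_gap: 0.0883
[0.45013835 0.08169241 0.2387095 ] [ 0.12340559 -0.15838234  2.047266    0.00235943  1.25222462  0.11652962]
[[316.0100327  133.01417821]
 [293.6360021  -38.58264514]
 [316.54776453 131.36499877]]
```

View pics/w1.png

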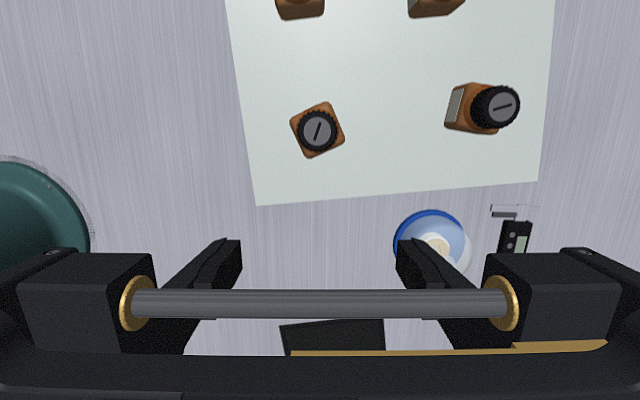

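```bash
cat >> h.py <<'E'
def caps(img,cal,zt=.078):
    """dark cap blobs: grey disc on top inside black ring; returns px and xy of disc centre"""
    hsv=cv2.cvtColor(img,cv2.COLOR_RGB2HSV); out=[]
    black=((hsv[...,2]<70)&(hsv[...,1]<120)).astype(np.uint8); black[215:]=0
    black=cv2.morphologyEx(black,cv2.MORPH_CLOSE,np.ones((3,3),np.uint8))
    cs,hi=cv2.findContours(black,cv2.RETR_CCOMP,cv2.CHAIN_APPROX_NONE)
    for c,h in zip(cs,hi[0]):
        if h[3]>=0 and cv2.contourArea(c)>150:   # hole = grey disc
            (x,y),(a,b),t=cv2.fitEllipse(c); out.append(((x,y),(a,b),plane(cal,[[x,y]],zt)[0]))
    return out
def look(name):
    from bench import robot
    s=robot.sense(); cal=robot.get_calibration('wrist'); im=robot.read_camera('wrist')
    cv2.imwrite(f'pics/{name}.png',im[:,:,::-1]); return s,cal,im
E
python3 - <<'E'
from h import *
from bench import robot
cal=robot.get_calibration('wrist')
im=cv2.imread('pics/w1.png')[:,:,::-1].copy()
for c in caps(im,cal): print(np.round(c[0],1),np.round(c[1],1),c[2].round(4))
print(robot.sense()['time_s'])
cv2.imwrite('pics/w1c.png',cv2.resize(im[60:180,270:550,::-1],None,fx=2.8,fy=2.8,interpolation=cv2.INTER_CUBIC))
E
```

```text
[316.8 130.8] [28.3 30. ] [0.4481 0.142  0.078 ]
[501.8 106.5] [26.8 31.6] [0.6414 0.169  0.078 ]
2.8
```

View pics/w1c.png

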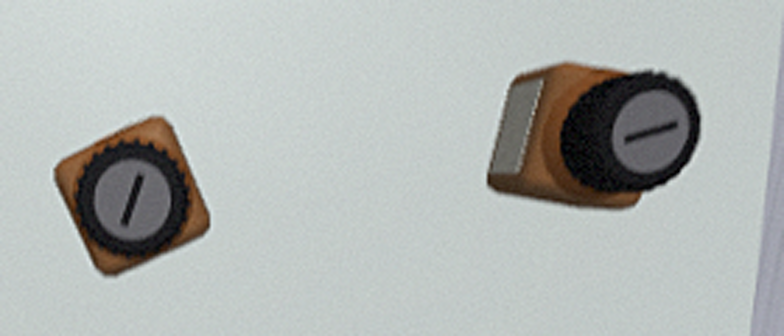

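```bash
python3 -m creep '[{"linear":[-0.1,-3,0],"angular":[0,0,0],"grip":0},{"linear":[-0.1,-3,2],"angular":[0,0,0],"grip":0},{"linear":[0,0,4.5],"angular":[0,0,0],"grip":0},{"linear":[0,0,4.5],"angular":[0,0,0],"grip":0},{"linear":[0,0,4.5],"angular":[0,0,0],"grip":0},{"linear":[0,0,2.6],"angular":[0,0,0],"grip":0},{"linear":[0,0,0],"angular":[0,0,0],"grip":0},{"linear":[0,0,0],"angular":[0,0,0],"grip":0}]'
python3 - <<'E'
from h import *
s,c,im=look('w2'); print(s['ee_pos'],s['torque'])
E
```

```text
time_s: 3.6
ee_pos: [0.4483, 0.1352, 0.0578]
tool_rot: [0.0, 1.0, -0.001, -0.0]
contact_force: [-0.3, 0.2, -0.1]
finger_gap: 0.088
[0.44832655 0.13522793 0.05782091] [-0.01957386 -0.14496469 -0.04768731]
```

View pics/w2.png

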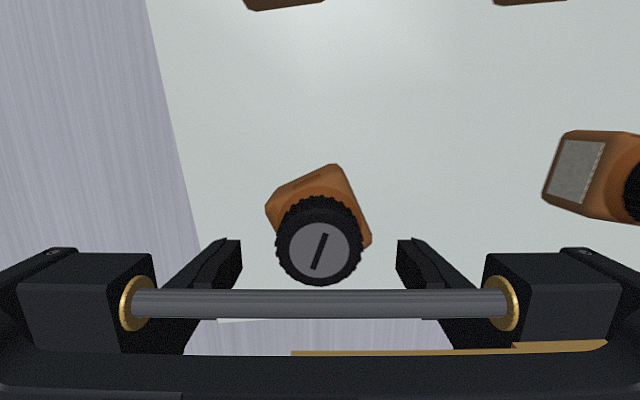

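```bash
python3 - <<'E'
from h import *
from bench import robot
cw=robot.get_calibration('wrist')
print(plane(cw,[[319,249]],.078))
E
python3 -m creep '[{"linear":[0,-0.65,0],"angular":[0,0,0],"grip":0},{"linear":[0,0,0],"angular":[0,0,0],"grip":0}]'
```

```text
[[0.45032858 0.14641277 0.078     ]]
time_s: 3.85
ee_pos: [0.4502, 0.1437, 0.0598]
tool_rot: [-0.001, 1.0, -0.001, 0.002]
contact_force: [-0.1, 0.0, -0.2]
finger_gap: 0.0882
```

```bash
python3 -m creep '[{"linear":[0,0,0],"angular":[0,0,0],"grip":1},{"linear":[0,0,0],"angular":[0,0,0],"grip":1},{"linear":[0,0,0],"angular":[0,0,0],"grip":1},{"linear":[0,0,0],"angular":[0,0,0],"grip":1},{"linear":[0,0,0],"angular":[0,0,0],"grip":1},{"linear":[0,0,0],"angular":[0,0,0],"grip":1}]'
python3 - <<'E'
from h import *
s,c,im=look('w3'); print(s['ee_pos'],s['torque'],s['contact_force'])
E
```

```text
time_s: 4.45
ee_pos: [0.4481, 0.1428, 0.0576]
tool_rot: [0.0, 1.0, -0.001, -0.0]
contact_force: [-0.5, -0.1, 0.4]
finger_gap: 0.0438
[0.44814836 0.1428413  0.05762694] [-0.02635142 -0.09188476  0.0031992 ] [-0.50961672 -0.13606712  0.37666526]
```

View pics/w3.png

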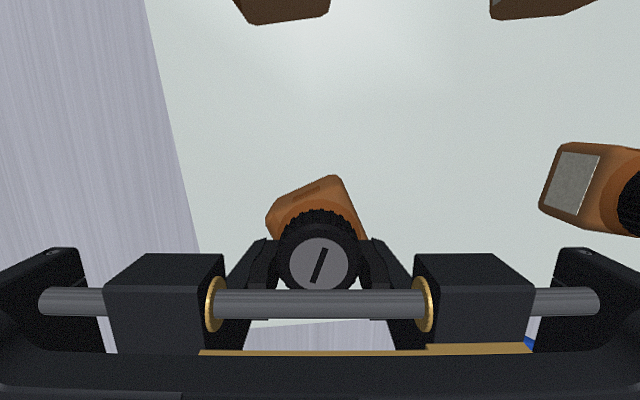

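```bash
python3 -m creep '[{"linear":[0,0,0],"angular":[0,0,8],"grip":1},{"linear":[0,0,0],"angular":[0,0,8],"grip":1},{"linear":[0,0,0],"angular":[0,0,8],"grip":1},{"linear":[0,0,0],"angular":[0,0,0],"grip":1}]'
python3 - <<'E'
from h import *
s,c,im=look('w4'); print(s['ee_pos'],s['torque'],s['contact_force'])
E
```

```text
time_s: 4.9
ee_pos: [0.4482, 0.1428, 0.0576]
tool_rot: [0.0, 0.978, -0.209, -0.0]
contact_force: [0.2, 0.1, -0.1]
finger_gap: 0.0433
[0.44824558 0.14284662 0.05763468] [-0.06188453 -0.0054112  -0.04105839] [ 0.16139111  0.05043614 -0.08897178]
```

View pics/w4.png

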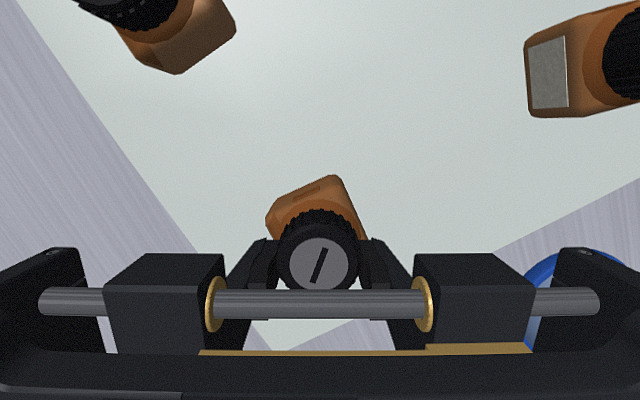

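```bash
python3 -m creep '[{"linear":[0,0,0],"angular":[0,0,0],"grip":0},{"linear":[0,0,0],"angular":[0,0,0],"grip":0},{"linear":[0,0,0],"angular":[0,0,0],"grip":0},{"linear":[0,0,3.5],"angular":[0,0,0],"grip":0}]'
```

```text
time_s: 5.35
ee_pos: [0.4541, 0.1446, 0.0276]
tool_rot: [-0.003, 0.978, -0.208, 0.005]
contact_force: [2.1, 0.4, 0.6]
finger_gap: 0.073
```

I typed the lift with the wrong sign: tool z points down, so the open fingers dropped beside the glass. The contact force is small, so I'm raising them straight back up.

```bash
python3 -m creep '[{"linear":[0,0,0],"angular":[0,0,0],"grip":0},{"linear":[0,0,0],"angular":[0,0,0],"grip":0}]'; python3 - <<'E'
from h import *
s,c,im=look('w5'); print(s['ee_pos'],s['torque'],s['contact_force'])
E
```

```text
time_s: 5.55
ee_pos: [0.4472, 0.1426, 0.0222]
tool_rot: [0.001, 0.978, -0.208, -0.001]
contact_force: [0.9, -0.2, -0.3]
finger_gap: 0.0874
[0.44724171 0.14256534 0.02223428] [-0.0696347  -0.03979038 -0.04843052] [ 0.85815542 -0.22524626 -0.27945564]
```

View pics/w5.png

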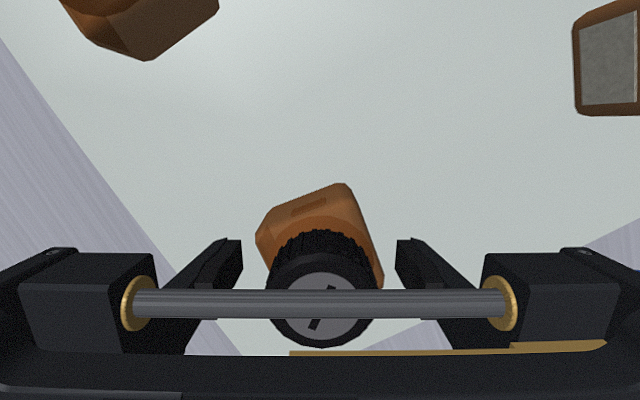

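Picture w5 shows the jar upright at about (318,270) with clear gaps to both fingers, so nothing was knocked. Now up, with negative z.

```bash
python3 -m creep '[{"linear":[0,0,-3.3],"angular":[0,0,0],"grip":0},{"linear":[0,0,-3.3],"angular":[0,0,0],"grip":0},{"linear":[0,0,-3.4],"angular":[0,0,-8],"grip":0},{"linear":[0,0,0],"angular":[0,0,-8],"grip":0},{"linear":[0,0,0],"angular":[0,0,-8],"grip":0},{"linear":[-0.5,-3.9,0],"angular":[0,0,0],"grip":0},{"linear":[-0.5,-3.9,0],"angular":[0,0,0],"grip":0},{"linear":[-0.5,-3.9,0],"angular":[0,0,0],"grip":0},{"linear":[-0.5,-3.9,0],"angular":[0,0,0],"grip":0},{"linear":[0,0,0],"angular":[0,0,0],"grip":0},{"linear":[0,0,0],"angular":[0,0,0],"grip":0}]'; python3 - <<'E'
from h import *
s,c,im=look('w6'); print(s['ee_pos'],s['torque'],s['contact_force'])
print(proj(c,[[.4264,.2985,.078],[.5776,.3018,.078]]))
E
```

```text
time_s: 6.7
ee_pos: [0.4286, 0.2997, 0.1238]
tool_rot: [-0.0, 1.0, 0.001, 0.001]
contact_force: [0.3, -0.7, -0.2]
finger_gap: 0.0879
[0.42859154 0.29973006 0.12378342] [-0.05230106 -0.1267195   0.01476982] [ 0.25566945 -0.7217492  -0.16550898]
[[314.76342176 225.93664183]
 [520.79426174 221.68017949]]
```

View pics/w6.png

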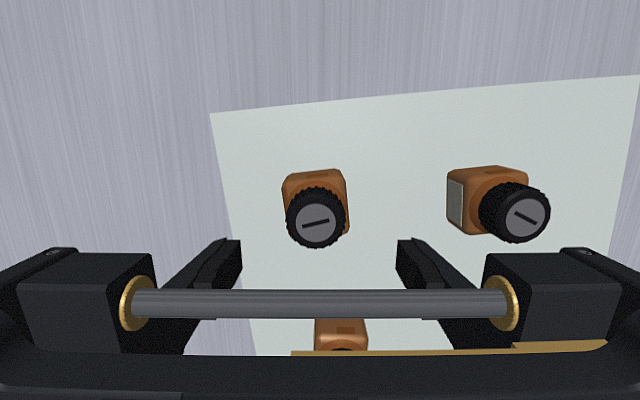

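```bash
python3 - <<'E'
from h import *
from bench import robot
cw=robot.get_calibration('wrist')
print(plane(cw,[[316,220],[525,215]],.078)[:,:2], robot.sense()['ee_pos'])
E
```

```text
[[0.42725476 0.30223832]
 [0.57936754 0.30595379]] [0.42855262 0.29879778 0.12343117]
```

```bash
python3 -m creep '[{"linear":[-0.2,0,3.3],"angular":[0,0,0],"grip":0},{"linear":[0,0,3.2],"angular":[0,0,0],"grip":0},{"linear":[0,0,0],"angular":[0,0,0],"grip":0},{"linear":[0,0,0],"angular":[0,0,0],"grip":0},{"linear":[0,0,0],"angular":[0,0,0],"grip":1},{"linear":[0,0,0],"angular":[0,0,0],"grip":1},{"linear":[0,0,0],"angular":[0,0,0],"grip":1},{"linear":[0,0,0],"angular":[0,0,0],"grip":1},{"linear":[0,0,0],"angular":[0,0,0],"grip":1},{"linear":[0,0,0],"angular":[0,0,0],"grip":1}]'; python3 - <<'E'
from h import *
s,c,im=look('w7'); print(s['ee_pos'],s['torque'],s['contact_force'])
E
python3 -m creep '[{"linear":[0,0,0],"angular":[0,0,8],"grip":1},{"linear":[0,0,0],"angular":[0,0,8],"grip":1},{"linear":[0,0,0],"angular":[0,0,8],"grip":1},{"linear":[0,0,0],"angular":[0,0,0],"grip":1}]'
python3 - <<'E'
from h import *
s,c,im=look('w8'); print(s['ee_pos'],s['torque'],s['contact_force'])
a=cv2.imread('pics/w7.png');b=cv2.imread('pics/w8.png')
cv2.imwrite('pics/w78.png',np.hstack([a[120:,120:520],b[120:,120:520]]))
E
```

```text
time_s: 7.75
ee_pos: [0.4264, 0.299, 0.0579]
tool_rot: [-0.0, 1.0, -0.001, -0.0]
contact_force: [-1.0, -0.8, 3.0]
finger_gap: 0.0429
[0.42638361 0.29898473 0.05787395] [-0.01559625 -0.01926397  0.02427058] [-1.03308672 -0.8030279   2.9946273 ]
time_s: 8.2
ee_pos: [0.4252, 0.2993, 0.0579]
tool_rot: [0.0, 0.978, -0.21, -0.001]
contact_force: [-5.1, 0.5, 5.3]
finger_gap: 0.0435
[0.42515224 0.29928242 0.05793067] [0.19103069 0.82834351 0.04671043] [-5.13101314  0.54523973  5.30332424]
```

View pics/w78.png

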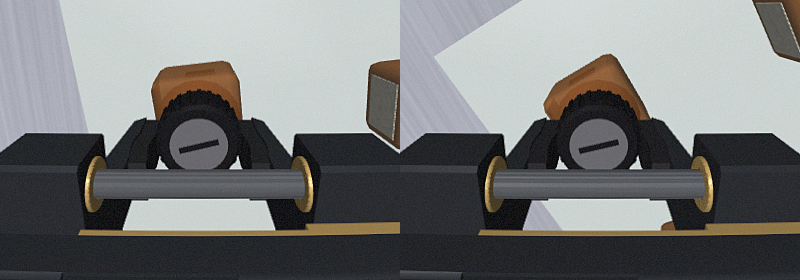

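```bash
python3 -m creep '[{"linear":[0,0,0],"angular":[0,0,8],"grip":1},{"linear":[0,0,0],"angular":[0,0,8],"grip":1},{"linear":[0,0,0],"angular":[0,0,8],"grip":1},{"linear":[0,0,0],"angular":[0,0,0],"grip":1}]'
python3 - <<'E'
from h import *
s,c,im=look('w9'); print(s['ee_pos'],s['torque'],s['contact_force'])
E
python3 -m creep '[{"linear":[0,0,0],"angular":[0,0,8],"grip":1},{"linear":[0,0,0],"angular":[0,0,8],"grip":1},{"linear":[0,0,0],"angular":[0,0,0],"grip":1}]'
python3 - <<'E'
from h import *
s,c,im=look('w10'); print(s['ee_pos'],s['torque'],s['contact_force'])
a=cv2.imread('pics/w9.png');b=cv2.imread('pics/w10.png')
cv2.imwrite('pics/w910.png',np.hstack([a[120:,120:520],b[120:,120:520]]))
E
```

```text
time_s: 8.65
ee_pos: [0.4267, 0.2994, 0.0579]
tool_rot: [-0.0, 0.913, -0.407, 0.0]
contact_force: [0.7, 1.2, 1.3]
finger_gap: 0.0435
[0.4266723  0.29935299 0.05790765] [ 0.16343718 -0.03035515 -0.05875779] [0.70143435 1.20475967 1.27386712]
time_s: 9.0
ee_pos: [0.4269, 0.299, 0.0579]
tool_rot: [-0.0, 0.848, -0.529, 0.0]
contact_force: [0.1, 0.7, 2.0]
finger_gap: 0.0432
[0.42686723 0.29897741 0.05791798] [ 0.03268223 -0.19587142  0.02476725] [0.12276888 0.65500421 2.00359825]
```

View pics/w910.png

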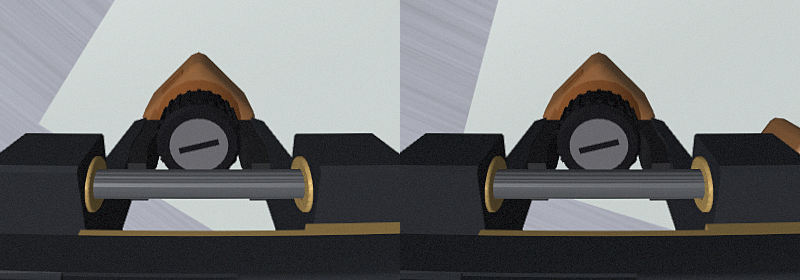

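```bash
python3 -m creep '[{"linear":[0,0,0],"angular":[0,0,0],"grip":0},{"linear":[0,0,0],"angular":[0,0,0],"grip":0},{"linear":[0,0,0],"angular":[0,0,0],"grip":0},{"linear":[0,0,0],"angular":[0,0,0],"grip":0},{"linear":[0,0,-3.3],"angular":[0,0,0],"grip":0},{"linear":[0,0,-3.3],"angular":[0,0,0],"grip":0},{"linear":[0,0,0],"angular":[0,0,-8],"grip":0},{"linear":[0,0,0],"angular":[0,0,-8],"grip":0},{"linear":[0,0,0],"angular":[0,0,-8],"grip":0},{"linear":[0,0,0],"angular":[0,0,-8],"grip":0},{"linear":[0,0,0],"angular":[0,0,-8],"grip":0},{"linear":[0,0,0],"angular":[0,0,-8],"grip":0},{"linear":[0,0,0],"angular":[0,0,-8],"grip":0},{"linear":[0,0,0],"angular":[0,0,-8],"grip":0},{"linear":[3.8,-0.1,0],"angular":[0,0,0],"grip":0},{"linear":[3.8,-0.1,0],"angular":[0,0,0],"grip":0},{"linear":[3.8,-0.1,0],"angular":[0,0,0],"grip":0},{"linear":[3.8,-0.1,0],"angular":[0,0,0],"grip":0},{"linear":[0,0,0],"angular":[0,0,0],"grip":0},{"linear":[0,0,0],"angular":[0,0,0],"grip":0}]'
python3 - <<'E'
from h import *
s,c,im=look('w11'); print(s['ee_pos'],s['torque'],s['contact_force'])
for k in caps(im,c): print(k)
E
```

```text
time_s: 11.05
ee_pos: [0.5786, 0.3023, 0.123]
tool_rot: [0.0, 1.0, -0.001, -0.001]
contact_force: [-0.3, -0.5, -1.0]
finger_gap: 0.0887
[0.5785986  0.3023454  0.12296027] [-0.02231271 -0.09272993  0.00620675] [-0.28203648 -0.47509337 -0.98099084]
```

View pics/w11.png

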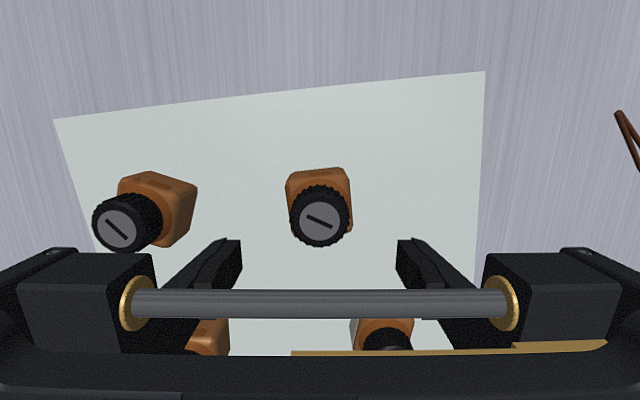

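Well centred over J2: its cap disc is at (319,217), matching J3's view at the same height. J3 now stands turned on its spot at (120,228). Grip and twist J2.

```bash
python3 -m creep '[{"linear":[0,-0.1,3.3],"angular":[0,0,0],"grip":0},{"linear":[0,0,3.2],"angular":[0,0,0],"grip":0},{"linear":[0,0,0],"angular":[0,0,0],"grip":0},{"linear":[0,0,0],"angular":[0,0,0],"grip":0},{"linear":[0,0,0],"angular":[0,0,0],"grip":1},{"linear":[0,0,0],"angular":[0,0,0],"grip":1},{"linear":[0,0,0],"angular":[0,0,0],"grip":1},{"linear":[0,0,0],"angular":[0,0,0],"grip":1},{"linear":[0,0,0],"angular":[0,0,0],"grip":1},{"linear":[0,0,0],"angular":[0,0,0],"grip":1}]'; python3 - <<'E'
from h import *
s,c,im=look('w12'); print(s['ee_pos'],s['torque'],s['contact_force'])
E
python3 -m creep '[{"linear":[0,0,0],"angular":[0,0,8],"grip":1},{"linear":[0,0,0],"angular":[0,0,8],"grip":1},{"linear":[0,0,0],"angular":[0,0,8],"grip":1},{"linear":[0,0,0],"angular":[0,0,0],"grip":1}]'
python3 - <<'E'
from h import *
s,c,im=look('w13'); print(s['ee_pos'],s['torque'],s['contact_force'])
a=cv2.imread('pics/w12.png');b=cv2.imread('pics/w13.png')
cv2.imwrite('pics/w1213.png',np.hstack([a[120:,120:520],b[120:,120:520]]))
E
```

```text
time_s: 12.1
ee_pos: [0.5789, 0.3037, 0.059]
tool_rot: [-0.0, 1.0, -0.001, 0.0]
contact_force: [1.2, -0.4, -0.7]
finger_gap: 0.0434
[0.57888928 0.30374242 0.05900639] [-0.06247186 -0.05413171 -0.06281019] [ 1.22098595 -0.4125845  -0.65162801]
time_s: 12.55
ee_pos: [0.5778, 0.3037, 0.0589]
tool_rot: [0.0, 0.978, -0.209, -0.001]
contact_force: [-2.3, -0.1, 2.2]
finger_gap: 0.0433
[0.57777074 0.30372346 0.05887115] [0.07600077 0.49443326 0.00090051] [-2.32049788 -0.11200052  2.2373753 ]
```

View pics/w1213.png

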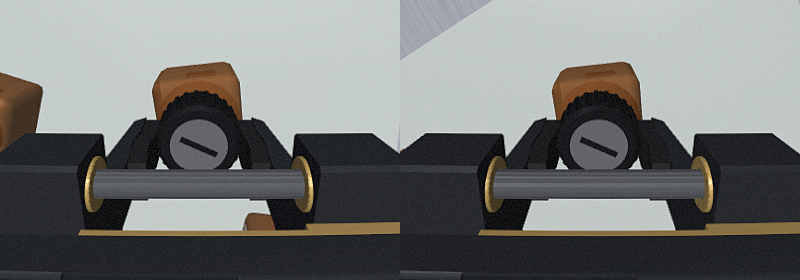

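```bash
python3 -m creep '[{"linear":[0,0,0],"angular":[0,0,0],"grip":0},{"linear":[0,0,0],"angular":[0,0,0],"grip":0},{"linear":[0,0,0],"angular":[0,0,0],"grip":0},{"linear":[0,0,0],"angular":[0,0,0],"grip":0},{"linear":[0,0,-3.2],"angular":[0,0,0],"grip":0},{"linear":[0,0,-3.2],"angular":[0,0,0],"grip":0},{"linear":[0,0,0],"angular":[0,0,-8],"grip":0},{"linear":[0,0,0],"angular":[0,0,-8],"grip":0},{"linear":[0,0,0],"angular":[0,0,-8],"grip":0},{"linear":[1.5,3.3,0],"angular":[0,0,0],"grip":0},{"linear":[1.5,3.3,0],"angular":[0,0,0],"grip":0},{"linear":[1.5,3.3,0],"angular":[0,0,0],"grip":0},{"linear":[1.5,3.3,0],"angular":[0,0,0],"grip":0},{"linear":[0,0,0],"angular":[0,0,0],"grip":0},{"linear":[0,0,0],"angular":[0,0,0],"grip":0}]'
python3 - <<'E'
from h import *
s,c,im=look('w14'); print(s['ee_pos'],s['torque'],s['contact_force'])
E
```

```text
time_s: 14.1
ee_pos: [0.6386, 0.1708, 0.1225]
tool_rot: [-0.0, 1.0, -0.002, -0.0]
contact_force: [0.4, 0.4, -0.1]
finger_gap: 0.0881
[0.63858714 0.17083257 0.12253451] [-0.02972135 -0.08271097  0.01744976] [ 0.36343789  0.38141104 -0.08474496]
```

View pics/w14.png

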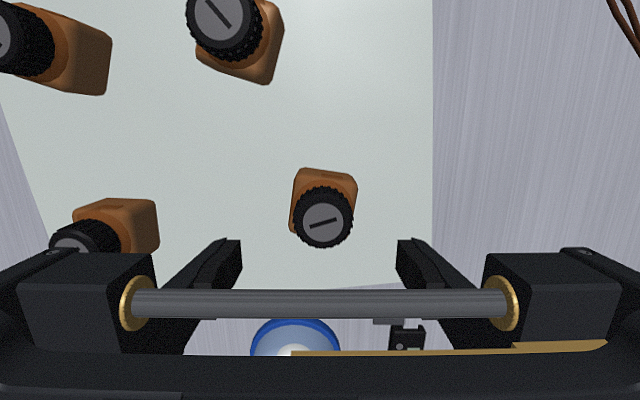

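```bash
python3 -m creep '[{"linear":[0.2,-0.1,3.3],"angular":[0,0,0],"grip":0},{"linear":[0,0,3.1],"angular":[0,0,0],"grip":0},{"linear":[0,0,0],"angular":[0,0,0],"grip":0},{"linear":[0,0,0],"angular":[0,0,0],"grip":0},{"linear":[0,0,0],"angular":[0,0,0],"grip":1},{"linear":[0,0,0],"angular":[0,0,0],"grip":1},{"linear":[0,0,0],"angular":[0,0,0],"grip":1},{"linear":[0,0,0],"angular":[0,0,0],"grip":1},{"linear":[0,0,0],"angular":[0,0,0],"grip":1},{"linear":[0,0,0],"angular":[0,0,0],"grip":1}]'
python3 - <<'E'
from h import *
s,c,im=look('w15'); print(s['ee_pos'],s['torque'],s['contact_force'])
E
python3 -m creep '[{"linear":[0,0,0],"angular":[0,0,8],"grip":1},{"linear":[0,0,0],"angular":[0,0,8],"grip":1},{"linear":[0,0,0],"angular":[0,0,8],"grip":1},{"linear":[0,0,0],"angular":[0,0,8],"grip":1},{"linear":[0,0,0],"angular":[0,0,8],"grip":1},{"linear":[0,0,0],"angular":[0,0,8],"grip":1},{"linear":[0,0,0],"angular":[0,0,0],"grip":1}]'
python3 - <<'E'
from h import *
s,c,im=look('w16'); print(s['ee_pos'],s['torque'],s['contact_force'])
E
python3 -m creep '[{"linear":[0,0,0],"angular":[0,0,8],"grip":1},{"linear":[0,0,0],"angular":[0,0,8],"grip":1},{"linear":[0,0,0],"angular":[0,0,0],"grip":1}]'
python3 - <<'E'
from h import *
s,c,im=look('w17'); print(s['ee_pos'],s['torque'],s['contact_force'])
L=[cv2.imread(f'pics/w{i}.png')[140:320,190:450] for i in (15,16,17)]
cv2.imwrite('pics/w151617.png',np.hstack(L))
E
```

```text
time_s: 15.15
ee_pos: [0.6412, 0.1727, 0.0593]
tool_rot: [-0.0, 1.0, -0.001, 0.001]
contact_force: [0.8, 0.4, -1.9]
finger_gap: 0.043
[0.6411684  0.1726808  0.05927913] [-0.03415409 -0.21557165 -0.01980149] [ 0.81149173  0.37811811 -1.88465947]
time_s: 15.9
ee_pos: [0.6396, 0.1729, 0.059]
tool_rot: [0.0, 0.913, -0.408, -0.001]
contact_force: [-3.0, 1.2, 3.8]
finger_gap: 0.0431
[0.63957086 0.17289049 0.05900995] [0.33570218 0.62607221 0.03327386] [-3.02658986  1.24398003  3.84466192]
time_s: 16.25
ee_pos: [0.6401, 0.1732, 0.0591]
tool_rot: [-0.0, 0.848, -0.53, -0.0]
contact_force: [-2.0, 0.5, 3.8]
finger_gap: 0.0432
[0.64009402 0.17316077 0.05906293] [0.5055037  0.53439206 0.02217833] [-2.02635794  0.49823111  3.82239226]
```

View pics/w151617.png

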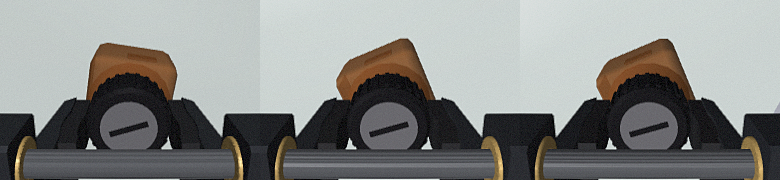

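```bash
python3 -m creep '[{"linear":[0,0,0],"angular":[0,0,0],"grip":0},{"linear":[0,0,0],"angular":[0,0,0],"grip":0},{"linear":[0,0,0],"angular":[0,0,0],"grip":0},{"linear":[0,0,0],"angular":[0,0,0],"grip":0},{"linear":[0,0,-3.5],"angular":[0,0,0],"grip":0},{"linear":[0,0,-3.5],"angular":[0,0,0],"grip":0},{"linear":[0,0,0],"angular":[0,0,-8],"grip":0},{"linear":[0,0,0],"angular":[0,0,-8],"grip":0},{"linear":[0,0,0],"angular":[0,0,-8],"grip":0},{"linear":[0,0,0],"angular":[0,0,0],"grip":0},{"linear":[0,0,0],"angular":[0,0,0],"grip":0}]'
python3 - <<'E'
from h import *
s,c,im=look('w18'); print(s['ee_pos'],s['tool_rot'])
cv2.imwrite('pics/w18c.png',cv2.resize(im[130:270,220:420,::-1],None,fx=4,fy=4,interpolation=cv2.INTER_CUBIC))
E
```

```text
time_s: 17.4
ee_pos: [0.6403, 0.1725, 0.1285]
tool_rot: [0.0, 0.939, -0.344, -0.0]
contact_force: [0.4, -0.0, 0.4]
finger_gap: 0.0881
[0.64028864 0.17252794 0.12852249] [ 7.60034404e-05  9.38948265e-01 -3.44058350e-01 -3.32505682e-05]
```

View pics/w18c.png

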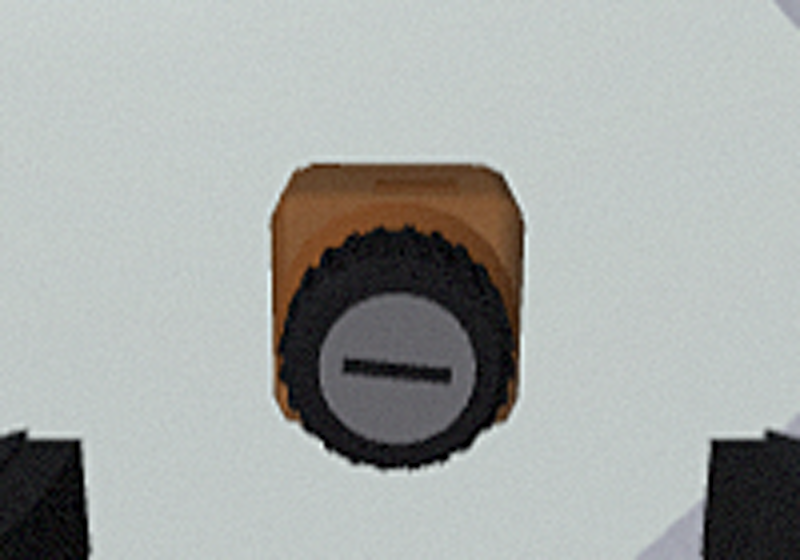

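The jar's sides line up with the jaws, so I'll lower and grip the glass. The cap is closed, so moving this jar is now allowed.

```bash
python3 -m creep '[{"linear":[0,0,3.5],"angular":[0,0,0],"grip":0},{"linear":[0,0,3.5],"angular":[0,0,0],"grip":0},{"linear":[0,0,3.5],"angular":[0,0,0],"grip":0},{"linear":[0,0,0],"angular":[0,0,0],"grip":0},{"linear":[0,0,0],"angular":[0,0,0],"grip":0},{"linear":[0,0,0],"angular":[0,0,0],"grip":1},{"linear":[0,0,0],"angular":[0,0,0],"grip":1},{"linear":[0,0,0],"angular":[0,0,0],"grip":1},{"linear":[0,0,0],"angular":[0,0,0],"grip":1},{"linear":[0,0,0],"angular":[0,0,0],"grip":1}]'
python3 - <<'E'
from h import *
s,c,im=look('w19'); print(s['ee_pos'],s['contact_force'],s['torque'])
T=rot(s['tool_rot']).as_matrix(); print(T.round(3))
w=np.array([[.523,.07],[.48,0],[.4955,-.326]]); p=s['ee_pos'][:2]
for q in w: d=np.r_[q-p,0]; print((T.T@d*100).round(2),np.linalg.norm(d)); p=q
E
```

```text
time_s: 18.45
ee_pos: [0.6409, 0.1728, 0.0248]
tool_rot: [-0.0, 0.939, -0.343, 0.001]
contact_force: [-0.9, -0.3, 4.1]
finger_gap: 0.0536
[0.64089012 0.17281772 0.02475366] [-0.90259469 -0.25453889  4.07947589] [-0.03754593  0.12232575  0.01578311]
[[ 0.765 -0.644  0.001]
 [-0.644 -0.765  0.   ]
 [ 0.001 -0.001 -1.   ]]
[-2.4  15.46 -0.02] 0.15642750439945932
[ 1.22  8.12 -0.01] 0.08215229759416351
[ 2.218e+01  2.395e+01 -1.000e-02] 0.32636827358062853
```

View pics/w19.png

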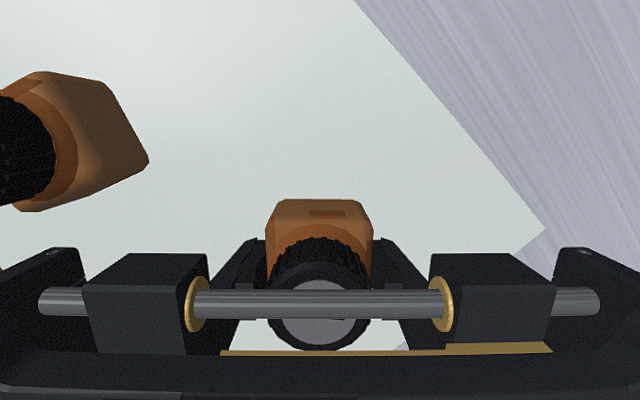

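```bash
python3 -m creep '[{"linear":[-0.1,0.9,0],"angular":[0,0,0],"grip":1},{"linear":[-0.3,1.7,0],"angular":[0,0,0],"grip":1},{"linear":[-0.3,2,0],"angular":[0,0,0],"grip":1},{"linear":[-0.3,2,0],"angular":[0,0,0],"grip":1},{"linear":[-0.3,2,0],"angular":[0,0,0],"grip":1},{"linear":[-0.4,2.4,0],"angular":[0,0,0],"grip":1},{"linear":[-0.4,2.4,0],"angular":[0,0,0],"grip":1},{"linear":[-0.3,2,0],"angular":[0,0,0],"grip":1},{"linear":[0.3,2,0],"angular":[0,0,0],"grip":1},{"linear":[0.3,2,0],"angular":[0,0,0],"grip":1},{"linear":[0.3,2,0],"angular":[0,0,0],"grip":1},{"linear":[0.3,2,0],"angular":[0,0,0],"grip":1},{"linear":[0,0,0],"angular":[0,0,0],"grip":1}]'
python3 - <<'E'
from h import *
from bench import robot
s,c,im=look('w20'); print(s['ee_pos'],s['contact_force'],s['torque'])
T=rot(s['tool_rot']).as_matrix()
w=np.array([[.4955,-.326]]); p=s['ee_pos'][:2]
for q in w: d=np.r_[q-p,0]; print((T.T@d*100).round(2),np.linalg.norm(d)); p=q
cv2.imwrite('pics/top20.png',robot.read_camera('top')[:,:,::-1])
E
```

```text
time_s: 19.8
ee_pos: [0.4801, -0.0008, 0.0247]
tool_rot: [0.001, 0.939, -0.343, 0.001]
contact_force: [-2.3, -6.0, 8.2]
finger_gap: 0.0534
[ 0.48009808 -0.00075743  0.02472733] [-2.31392834 -5.99801992  8.17577696] [-0.88566822  0.33781503  0.05162241]
[22.13 23.88  0.06] 0.3256070483568665
```

View pics/top20.png

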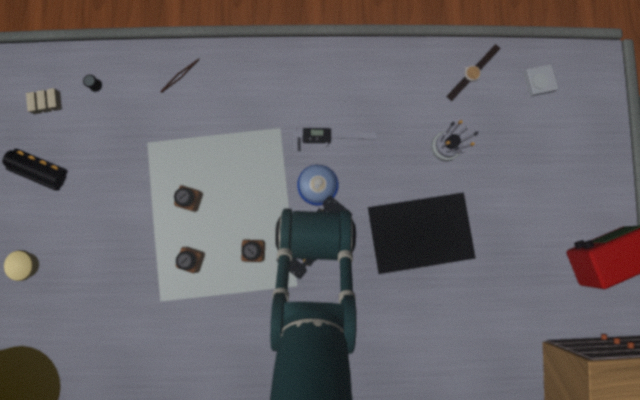

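View pics/w20.png

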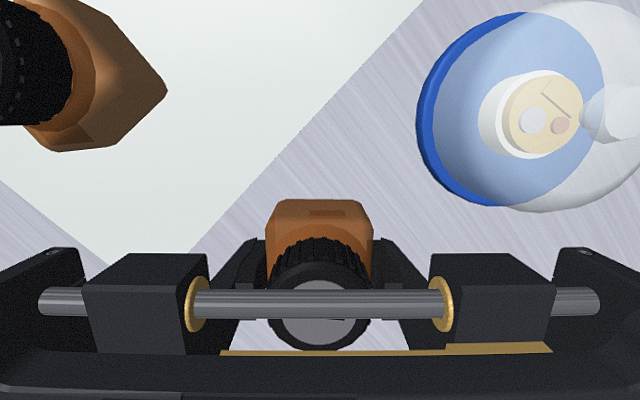

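```bash
python3 -m creep '[{"linear":[0.7,0.8,0],"angular":[0,0,0],"grip":1},{"linear":[1.4,1.5,0],"angular":[0,0,0],"grip":1},{"linear":[1.7,1.8,0],"angular":[0,0,0],"grip":1},{"linear":[1.7,1.8,0],"angular":[0,0,0],"grip":1},{"linear":[1.7,1.8,0],"angular":[0,0,0],"grip":1},{"linear":[1.7,1.8,0],"angular":[0,0,0],"grip":1},{"linear":[1.7,1.8,0],"angular":[0,0,0],"grip":1},{"linear":[1.7,1.8,0],"angular":[0,0,0],"grip":1},{"linear":[1.7,1.8,0],"angular":[0,0,0],"grip":1},{"linear":[1.7,1.8,0],"angular":[0,0,0],"grip":1},{"linear":[1.7,1.8,0],"angular":[0,0,0],"grip":1},{"linear":[1.7,1.9,0],"angular":[0,0,0],"grip":1},{"linear":[1.7,1.9,0],"angular":[0,0,0],"grip":1},{"linear":[1.3,1.6,0],"angular":[0,0,0],"grip":1},{"linear":[0,0,0],"angular":[0,0,0],"grip":1},{"linear":[0,0,0],"angular":[0,0,0],"grip":1}]'
python3 - <<'E'
from h import *
s,c,im=look('w21'); print(s['ee_pos'],s['contact_force'],s['torque'])
E
```

```text
time_s: 21.5
ee_pos: [0.4961, -0.3263, 0.0249]
tool_rot: [0.002, 0.939, -0.343, 0.002]
contact_force: [-0.3, -5.4, 4.1]
finger_gap: 0.0538
[ 0.49613179 -0.32629987  0.02485215] [-0.33741505 -5.44098474  4.11434154] [-0.8746581   0.13405974  0.02261346]
```

View pics/w21.png

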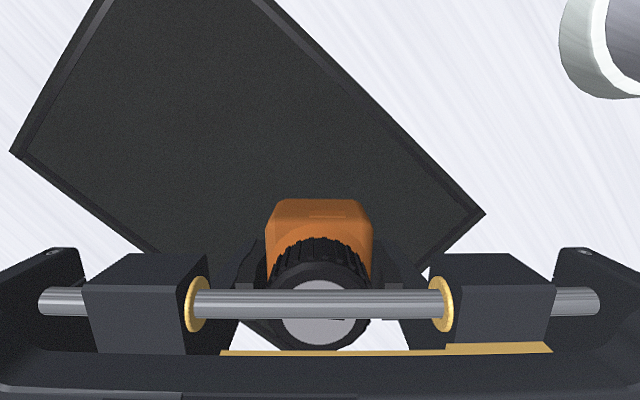

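```bash
python3 -m creep '[{"linear":[0,0,0],"angular":[0,0,0],"grip":0},{"linear":[0,0,0],"angular":[0,0,0],"grip":0},{"linear":[0,0,0],"angular":[0,0,0],"grip":0},{"linear":[0,0,0],"angular":[0,0,0],"grip":0},{"linear":[0,0,-3.5],"angular":[0,0,0],"grip":0},{"linear":[0,0,-3.5],"angular":[0,0,0],"grip":0},{"linear":[0,0,-4],"angular":[0,0,0],"grip":0},{"linear":[0,0,0],"angular":[0,0,-8],"grip":0},{"linear":[0,0,0],"angular":[0,0,-8],"grip":0},{"linear":[0,0,0],"angular":[0,0,-8],"grip":0},{"linear":[0,0,0],"angular":[0,0,0],"grip":0}]'
python3 - <<'E'
from h import *
from bench import robot
s=robot.sense(); T=rot(s['tool_rot']).as_matrix(); print(s['ee_pos'],T.round(3))
print(T.T@(np.r_[.4265,.2975,.13]-s['ee_pos'])*100)
E
```

```text
time_s: 22.65
ee_pos: [0.4956, -0.3235, 0.1335]
tool_rot: [-0.0, 0.99, -0.139, -0.0]
contact_force: [-0.4, -0.0, 0.8]
finger_gap: 0.0878
[ 0.495576   -0.32347465  0.13353391] [[ 0.961 -0.276 -0.   ]
 [-0.276 -0.961  0.   ]
 [-0.    -0.    -1.   ]]
[-23.78951143 -57.774152     0.37606661]
```

```bash
python3 -m creep '[{"linear":[-1.8,-4.4,0],"angular":[0,0,0],"grip":0},{"linear":[-1.8,-4.4,0],"angular":[0,0,0],"grip":0},{"linear":[-1.8,-4.4,0],"angular":[0,0,0],"grip":0},{"linear":[-1.8,-4.4,0],"angular":[0,0,0],"grip":0},{"linear":[-1.8,-4.4,0],"angular":[0,0,0],"grip":0},{"linear":[-1.8,-4.4,0],"angular":[0,0,0],"grip":0},{"linear":[-1.8,-4.4,0],"angular":[0,0,0],"grip":0},{"linear":[-1.8,-4.4,0],"angular":[0,0,0],"grip":0},{"linear":[-1.8,-4.4,0],"angular":[0,0,0],"grip":0},{"linear":[-1.8,-4.4,0],"angular":[0,0,0],"grip":0},{"linear":[-1.8,-4.4,0],"angular":[0,0,0],"grip":0},{"linear":[-1.8,-4.4,0],"angular":[0,0,0],"grip":0},{"linear":[-2,-4.5,0],"angular":[0,0,0],"grip":0},{"linear":[0,0,0],"angular":[0,0,0],"grip":0},{"linear":[0,0,0],"angular":[0,0,0],"grip":0}]'
python3 - <<'E'
from h import *
from bench import robot
s,c,im=look('w22'); print(s['ee_pos'],s['q'])
cv2.imwrite('pics/w22c.png',cv2.resize(im[130:270,220:420,::-1],None,fx=4,fy=4,interpolation=cv2.INTER_CUBIC))
E
```

```text
time_s: 24.15
ee_pos: [0.4269, 0.293, 0.1333]
tool_rot: [0.0, 0.99, -0.139, -0.0]
contact_force: [0.6, -0.2, -0.4]
finger_gap: 0.0878
[0.42685801 0.29295935 0.13328233] [ 5.53584229e-01  6.01794365e-02  2.04446729e+00 -3.80503271e-04
  1.03803717e+00  8.33480712e-01]
```

View pics/w22c.png

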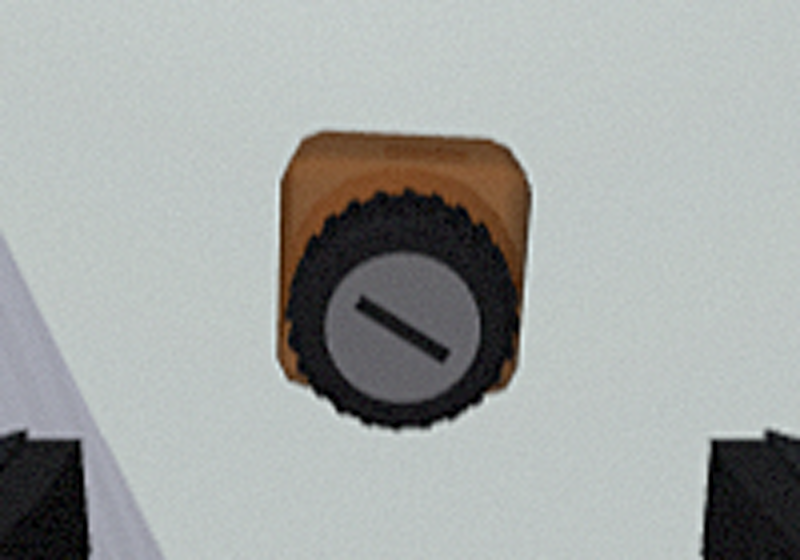

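```bash
python3 -m creep '[{"linear":[-0.15,-0.6,2],"angular":[0,0,2.5],"grip":0},{"linear":[0,0,0],"angular":[0,0,0],"grip":0},{"linear":[0,0,3.5],"angular":[0,0,0],"grip":0},{"linear":[0,0,3.5],"angular":[0,0,0],"grip":0},{"linear":[0,0,1.8],"angular":[0,0,0],"grip":0},{"linear":[0,0,0],"angular":[0,0,0],"grip":0},{"linear":[0,0,0],"angular":[0,0,0],"grip":0}]'
python3 - <<'E'
from h import *
s,c,im=look('w23'); print(s['ee_pos'],s['contact_force'])
E
```

```text
time_s: 24.9
ee_pos: [0.4282, 0.2972, 0.0261]
tool_rot: [0.0, 0.987, -0.162, -0.0]
contact_force: [0.3, 0.3, -0.1]
finger_gap: 0.0879
[0.42822171 0.29724535 0.02613908] [ 0.32515563  0.33665738 -0.07212664]
```

View pics/w23.png

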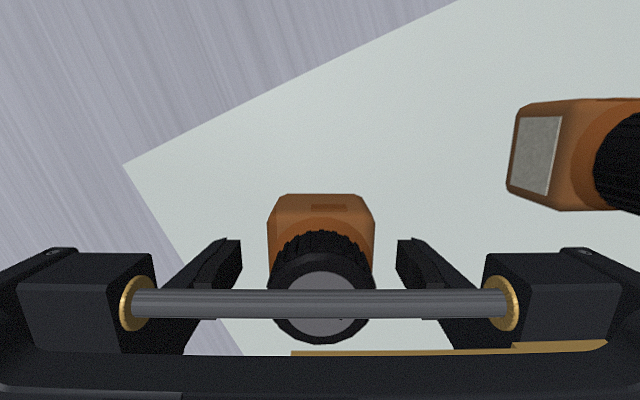

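```bash
python3 -m creep '[{"linear":[0,0,0.2],"angular":[0,0,0],"grip":1},{"linear":[0,0,0],"angular":[0,0,0],"grip":1},{"linear":[0,0,0],"angular":[0,0,0],"grip":1},{"linear":[0,0,0],"angular":[0,0,0],"grip":1},{"linear":[0,0,0],"angular":[0,0,0],"grip":1}]'
python3 - <<'E'
from h import *
from bench import robot
s=robot.sense(); T=rot(s['tool_rot']).as_matrix()
w=np.array([[.513,.223],[.555,.145],[.525,.07],[.48,0],[.4785,-.2175]]); p=s['ee_pos'][:2]; print(p,s['finger_gap'],s['contact_force'])
obs={'J4':(.448,.1425,.030),'J2':(.578,.303,.037),'cover':(.608,-.012,.052),'J1':(.496,-.326,.038)}
def rect(c,hx,hy): # support corners
    return [c+T[:2,0]*a*hx+T[:2,1]*b*hy for a in np.linspace(-1,1,9) for b in np.linspace(-1,1,5)]
for q in w:
    d=np.r_[q-p,0]; print((T.T@d*100).round(2),np.linalg.norm(d).round(3),
      {k:round(min(np.linalg.norm(r-np.array(o[:2]))-o[2] for t in np.linspace(0,1,15) for r in rect(p+(q-p)*t,.046,.028)),3) for k,o in obs.items()}); p=q
E
```

```text
time_s: 25.45
ee_pos: [0.4284, 0.2985, 0.0242]
tool_rot: [-0.0, 0.987, -0.161, 0.001]
contact_force: [1.4, -0.4, 0.9]
finger_gap: 0.0535
[0.42842203 0.29849129] 0.05349915804137639 [ 1.40045765 -0.40926821  0.8504785 ]
[1.042e+01 4.470e+00 1.000e-02] 0.113 {'J4': np.float64(0.039), 'J2': np.float64(0.022), 'cover': np.float64(0.151), 'J1': np.float64(0.472)}
[6.46 6.06 0.  ] 0.089 {'J4': np.float64(0.014), 'J2': np.float64(0.032), 'cover': np.float64(0.065), 'J1': np.float64(0.402)}
[-0.46  8.06 -0.01] 0.081 {'J4': np.float64(0.021), 'J2': np.float64(0.092), 'cover': np.float64(0.011), 'J1': np.float64(0.322)}
[-2.04  8.07 -0.01] 0.083 {'J4': np.float64(0.023), 'J2': np.float64(0.173), 'cover': np.float64(0.011), 'J1': np.float64(0.247)}
[ 6.780e+00  2.067e+01 -1.000e-02] 0.218 {'J4': np.float64(0.071), 'J2': np.float64(0.253), 'cover': np.float64(0.024), 'J1': np.float64(0.031)}
```

```bash
python3 - <<'E'
import numpy as np
obs={'J4':(.448,.1425,2,.027),'J2':(.578,.303,-19,.027),'cover':(.608,-.012,None,.053)}
P0=[.428,.2985]
def run(w,A):
    a=np.radians(A); X=np.array([np.cos(a),np.sin(a)]); Y=np.array([-X[1],X[0]])
    out=[]; p=np.array(P0)
    for q in np.array(w):
        res=[]
        for k,o in obs.items():
            m=9
            for t in np.linspace(0,1,15):
                c=p+(q-p)*t
                for i in np.linspace(-1,1,13):
                    for j in np.linspace(-1,1,9):
                        r=c+X*i*.046+Y*j*.028-np.array(o[:2])
                        if o[2] is None: d=np.hypot(*r)-o[3]
                        else:
                            b=np.radians(o[2]); l=np.abs([r@[np.cos(b),np.sin(b)],r@[-np.sin(b),np.cos(b)]])-o[3]
                            d=np.hypot(*np.maximum(l,0))
                        m=min(m,d)
            res.append(round(m*1000))
        out.append(res); p=q
    return out
W1=[[.513,.223],[.56,.145],[.52,.07],[.475,0],[.4785,-.2175]]
for A in (-18,0,20,40): print(A,run(W1,A))
E
```

```text
-18 [[34, 24, 150], [9, 41, 64], [11, 100, 14], [11, 184, 14], [74, 265, 27]]
0 [[25, 16, 160], [7, 28, 76], [7, 96, 15], [18, 173, 12], [87, 252, 34]]
20 [[12, 14, 172], [10, 19, 83], [9, 82, 27], [31, 162, 15], [81, 242, 27]]
40 [[16, 18, 163], [11, 18, 71], [18, 75, 38], [36, 158, 25], [67, 239, 27]]
```

```bash
python3 -m creep '[{"linear":[0,0,0],"angular":[0,0,-8],"grip":1},{"linear":[0,0,0],"angular":[0,0,-8],"grip":1},{"linear":[0,0,0],"angular":[0,0,-8],"grip":1},{"linear":[0,0,0],"angular":[0,0,-8],"grip":1},{"linear":[0,0,0],"angular":[0,0,-8],"grip":1},{"linear":[0,0,0],"angular":[0,0,-8],"grip":1},{"linear":[0,0,0],"angular":[0,0,-8],"grip":1},{"linear":[0,0,0],"angular":[0,0,0],"grip":1}]'
python3 - <<'E'
from h import *
from bench import robot
s=robot.sense(); T=rot(s['tool_rot']).as_matrix()
print(s['ee_pos'],s['finger_gap'],s['contact_force'],s['torque'],np.degrees(np.arctan2(T[1,0],T[0,0])))
X,Y=T[:2,0],T[:2,1]
obs={'J4':(.448,.1425,2,.027),'J2':(.578,.303,-19,.027),'cover':(.608,-.012,None,.053)}
w=[[.513,.22],[.568,.145],[.527,.066],[.478,-.01],[.4785,-.2175]]
p=s['ee_pos'][:2]
for q in np.array(w):
    res=[]
    for k,o in obs.items():
        m=9
        for t in np.linspace(0,1,15):
            for i in np.linspace(-1,1,13):
                for j in np.linspace(-1,1,9):
                    r=p+(q-p)*t+X*i*.046+Y*j*.028-np.array(o[:2])
                    if o[2] is None: d=np.hypot(*r)-o[3]
                    else:
                        b=np.radians(o[2]); l=np.abs([r@[np.cos(b),np.sin(b)],r@[-np.sin(b),np.cos(b)]])-o[3]
                        d=np.hypot(*np.maximum(l,0))
                    m=min(m,d)
        res.append(round(m*1000))
    print((T.T@np.r_[q-p,0]*100).round(2),res); p=q
E
```

```text
time_s: 26.25
ee_pos: [0.428, 0.2987, 0.0242]
tool_rot: [-0.0, 0.947, 0.321, 0.0]
contact_force: [-0.4, 0.2, 2.9]
finger_gap: 0.0537
[0.42802523 0.29869368 0.02417057] 0.053725152651114313 [-0.40330124  0.16268255  2.87004657] [0.04815919 0.05293715 0.03573089] 37.464263067676754
[ 1.96 11.41 -0.  ] [13, 20, 162]
[-0.2  9.3 -0. ] [14, 20, 69]
[-8.06  3.78 -0.01] [24, 74, 30]
[-8.51  3.05 -0.01] [43, 160, 16]
[-1.258e+01  1.650e+01 -1.000e-02] [79, 248, 24]
```

```bash
python3 -m creep '[{"linear":[0.2,0.9,0],"angular":[0,0,0],"grip":1},{"linear":[0.3,1.5,0],"angular":[0,0,0],"grip":1},{"linear":[0.35,1.8,0],"angular":[0,0,0],"grip":1},{"linear":[0.35,1.8,0],"angular":[0,0,0],"grip":1},{"linear":[0.35,1.8,0],"angular":[0,0,0],"grip":1},{"linear":[0.35,1.8,0],"angular":[0,0,0],"grip":1},{"linear":[0.1,1.8,0],"angular":[0,0,0],"grip":1},{"linear":[0,0,0],"angular":[0,0,0],"grip":1}]'
python3 - <<'E'
from h import *
from bench import robot
s,c,im=look('w24'); T=rot(s['tool_rot']).as_matrix()
print(s['ee_pos'],s['finger_gap'],s['contact_force'])
p=s['ee_pos'][:2]
for q in np.array([[.568,.145],[.527,.066],[.478,-.01],[.4785,-.2175]]): print((T.T@np.r_[q-p,0]*100).round(2)); p=q
E
```

```text
time_s: 27.05
ee_pos: [0.5151, 0.2189, 0.0243]
tool_rot: [0.001, 0.948, 0.319, 0.001]
contact_force: [2.4, -2.1, 1.8]
finger_gap: 0.0536
[0.51505879 0.21885851 0.02426123] 0.05362869038512037 [ 2.44604493 -2.10859511  1.78900525]
[-0.25  9.08  0.02]
[-8.04  3.81 -0.01]
[-8.5   3.09 -0.01]
[-1.251e+01  1.656e+01  1.000e-02]
```

View pics/w24.png

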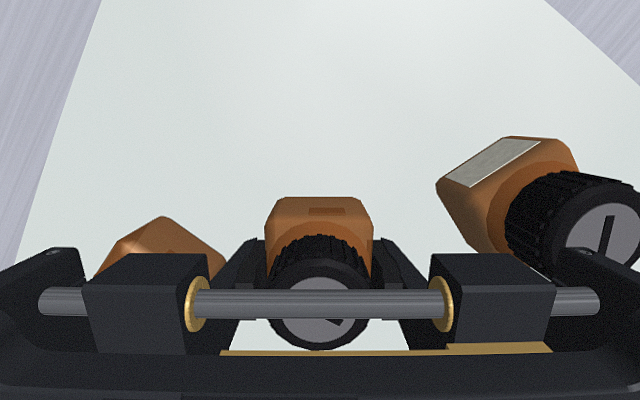

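```bash
python3 -m creep '[{"linear":[0,1,0],"angular":[0,0,0],"grip":1},{"linear":[0,1.8,0],"angular":[0,0,0],"grip":1},{"linear":[0,2,0],"angular":[0,0,0],"grip":1},{"linear":[-0.1,2,0],"angular":[0,0,0],"grip":1},{"linear":[-0.1,2,0],"angular":[0,0,0],"grip":1},{"linear":[-1.2,0.8,0],"angular":[0,0,0],"grip":1},{"linear":[-1.8,0.8,0],"angular":[0,0,0],"grip":1},{"linear":[-1.8,0.8,0],"angular":[0,0,0],"grip":1},{"linear":[-1.8,0.8,0],"angular":[0,0,0],"grip":1},{"linear":[-1.5,0.7,0],"angular":[0,0,0],"grip":1},{"linear":[0,0,0],"angular":[0,0,0],"grip":1}]'
python3 - <<'E'
from h import *
from bench import robot
s,c,im=look('w25'); T=rot(s['tool_rot']).as_matrix()
print(s['ee_pos'],s['finger_gap'],s['contact_force'])
p=s['ee_pos'][:2]
for q in np.array([[.478,-.01],[.4785,-.2175]]): print((T.T@np.r_[q-p,0]*100).round(2)); p=q
E
```

```text
time_s: 28.2
ee_pos: [0.5223, 0.0661, 0.0242]
tool_rot: [0.001, 0.947, 0.32, -0.001]
contact_force: [-1.4, -4.4, 9.0]
finger_gap: 0.0536
[0.52230379 0.06606306 0.02416329] 0.05360338383306539 [-1.40427628 -4.44399937  8.95798594]
[-8.14  3.35  0.02]
[-12.56  16.52   0.03]
```

View pics/w25.png

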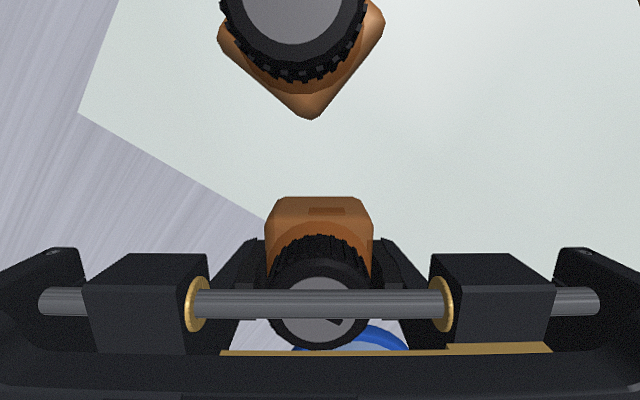

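```bash
python3 -m creep '[{"linear":[-1,0.4,0],"angular":[0,0,0],"grip":1},{"linear":[-1.7,0.7,0],"angular":[0,0,0],"grip":1},{"linear":[-1.8,0.7,0],"angular":[0,0,0],"grip":1},{"linear":[-1.8,0.8,0],"angular":[0,0,0],"grip":1},{"linear":[-1.8,0.8,0],"angular":[0,0,0],"grip":1},{"linear":[-1.2,1.6,0],"angular":[0,0,0],"grip":1},{"linear":[-1.3,1.7,0],"angular":[0,0,0],"grip":1},{"linear":[-1.3,1.7,0],"angular":[0,0,0],"grip":1},{"linear":[-1.3,1.7,0],"angular":[0,0,0],"grip":1},{"linear":[-1.3,1.7,0],"angular":[0,0,0],"grip":1},{"linear":[-1.3,1.7,0],"angular":[0,0,0],"grip":1},{"linear":[-1.3,1.7,0],"angular":[0,0,0],"grip":1},{"linear":[-1.3,1.7,0],"angular":[0,0,0],"grip":1},{"linear":[-1.2,1.6,0],"angular":[0,0,0],"grip":1},{"linear":[-1,1.4,0],"angular":[0,0,0],"grip":1},{"linear":[0,0,0],"angular":[0,0,0],"grip":1},{"linear":[0,0,0],"angular":[0,0,0],"grip":1}]'
python3 - <<'E'
from h import *
from bench import robot
s,c,im=look('w26'); T=rot(s['tool_rot']).as_matrix()
print(s['ee_pos'],s['finger_gap'],s['contact_force'])
p=s['ee_pos'][:2]
for q in np.array([[.4785,-.2175]]): print((T.T@np.r_[q-p,0]*100).round(2)); p=q
E
```

```text
time_s: 29.95
ee_pos: [0.4797, -0.2156, 0.0241]
tool_rot: [-0.0, 0.947, 0.321, -0.001]
contact_force: [-1.9, -0.6, 9.5]
finger_gap: 0.0534
[ 0.47972148 -0.21557479  0.02411031] 0.053383354574261285 [-1.89964072 -0.58339122  9.46240722]
[-0.21  0.08  0.  ]
```

View pics/w26.png

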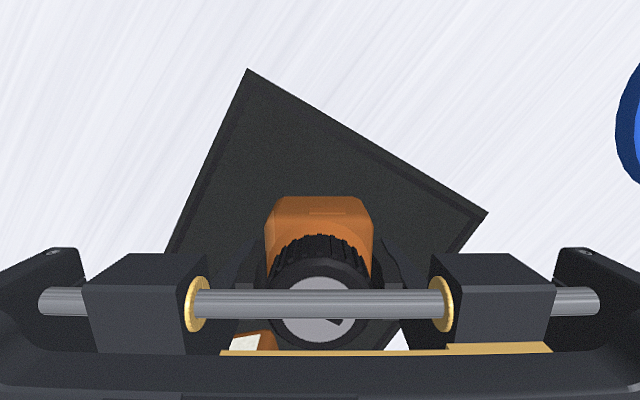

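```bash
python3 -m creep '[{"linear":[0,0,0],"angular":[0,0,0],"grip":0},{"linear":[0,0,0],"angular":[0,0,0],"grip":0},{"linear":[0,0,0],"angular":[0,0,0],"grip":0},{"linear":[0,0,0],"angular":[0,0,0],"grip":0},{"linear":[0,0,-3.5],"angular":[0,0,0],"grip":0},{"linear":[0,0,-4.5],"angular":[0,0,0],"grip":0},{"linear":[0,0,-4.5],"angular":[0,0,0],"grip":0},{"linear":[0,0,-4.5],"angular":[0,0,0],"grip":0},{"linear":[0,0,-4],"angular":[0,0,0],"grip":0},{"linear":[2.7,-3.5,0],"angular":[0,0,0],"grip":0},{"linear":[2.7,-3.5,0],"angular":[0,0,0],"grip":0},{"linear":[2.7,-3.5,0],"angular":[0,0,0],"grip":0},{"linear":[2.7,-3.5,0],"angular":[0,0,0],"grip":0},{"linear":[2.7,-3.5,0],"angular":[0,0,0],"grip":0},{"linear":[0,0,0],"angular":[0,0,0],"grip":0},{"linear":[0,0,0],"angular":[0,0,0],"grip":0}]'
python3 - <<'E'
from h import *
from bench import robot
t=robot.read_camera('top'); sc=robot.read_camera('scene')
cv2.imwrite('pics/topF.png',cv2.resize(t[100:310,140:500,::-1],None,fx=2.2,fy=2.2,interpolation=cv2.INTER_CUBIC)); cv2.imwrite('pics/sceneF.png',sc[:,:,::-1])
cv2.imwrite('pics/topFraw.png',t[:,:,::-1])
E
```

```text
time_s: 31.6
ee_pos: [0.4821, 0.0072, 0.2334]
tool_rot: [0.0, 0.947, 0.322, -0.0]
contact_force: [-0.2, 0.8, -0.9]
finger_gap: 0.0881
```

View pics/topF.png

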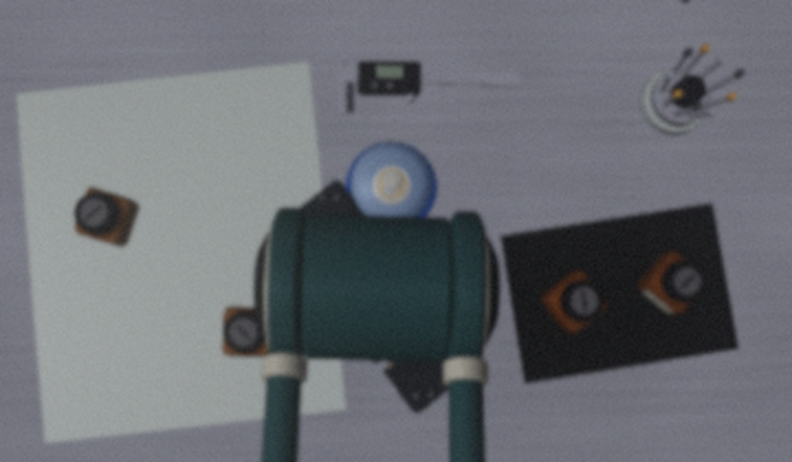

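View pics/sceneF.png

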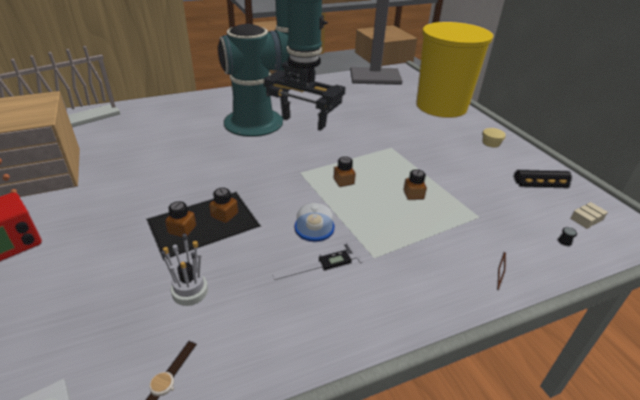

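```bash
python3 - <<'E'
from h import *
from bench import robot
cal=robot.get_calibration('top')
f=lambda l:np.array(l)/2.2+[140,100]
P=plane(cal,f([[583,300],[687,281],[95,211],[242,330]]),.078)[:,:2]; print(P.round(4))
m=np.array([.487,-.272]); y=np.array([-.15,.9887]); x=np.array([.9887,.15])
for p in P[:2]: print('mat frame',(p-m)@x,(p-m)@y)
print('moved',np.linalg.norm(P[2]-[.5776,.3018]),np.linalg.norm(P[3]-[.4475,.1427]))
print('cover',plane(cal,f([[391,184]]),.06)[:,:2],plane(cal,[[318.5,184.3]],.06)[:,:2])
print(robot.sense()['time_s']); robot.close_job()
E
```

```text
[[ 0.4768 -0.2138]
 [ 0.4952 -0.3265]
 [ 0.5781  0.3025]
 [ 0.4506  0.1467]]
mat frame -0.0013532959519658271 0.05909093036524898
mat frame -8.463258387187011e-05 -0.05511148950631716
moved 0.0008784747618266065 0.005013270253538146
cover [[ 0.60530782 -0.01227705]] [[ 0.60369414 -0.01409449]]
31.7
the job is handed in; nothing more can be done
```

I twisted all four caps. The near-left and far-right jars on the sheet were loose. I screwed each clockwise until the jar turned with its cap (stops at about 42° and 33°), then slid both onto the mat, gripped low by the glass. I handed the job in at 31.7 s; it reports no verdict.

**Last checks:**
- **Jars on the mat:** both stand upright, 1 mm or less from the mat's centre the short way and about +59 mm and −55 mm the long way. The limits are 58 mm and 98 mm.
- **Tight jars:** they measured about 1 mm and 5 mm from where they started, within the 30 mm limit. Both were left turned about 24° in place by the twist test. The 5 mm figure is rough, because the arm partly hid that jar in the last picture.
- **Bystanders:** the dust cover measured about 2 mm from its first position, within measuring error. The caliper and the screwdriver stand look unmoved in the pictures; I did not measure them.
- **Robot:** the gripper was open, raised and clear of everything.

**One slip:** after the first twist test I typed a lift with the wrong sign, so the open fingers dropped beside a tight jar's glass. The next picture showed the jar standing upright and clear of both fingers, with about 2 N on the wrist. I then raised the fingers straight up.

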